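# Brace the tablet bottle in the rack and unscrew its cap

### The job

Stand the flat white tablet bottle, still closed, all the way down in the wide slot of the white comb rack so that it cannot turn, then unscrew its tight blue cap (anticlockwise seen from above, stop when the threads let go). Lift the cap off and finish still holding it level and straight above the bottle, about two centimetres clear of the mouth, with the bottle left standing fully down in the slot and nothing else on the table disturbed.

Things in the scene. Friction and masses are not known exactly. Their poses are not given: they have to be found in the camera images.
- bottle: loose flat white plastic bottle with green labels, upright, body 80 (its x) x 30 (its y) x 70 mm, narrow shoulder to 76 mm, round neck 30 mm across above; about 0.2 kg. Origin: centre of its underside, z up. Same after a half turn. The closed bottle can be lifted by its cap.
- cap: blue round screw cap on the bottle, 50 mm across, 36 mm tall. Origin: centre of its lower rim, about 81 mm above the bottle's underside when closed; z up, x along the stripe. The upper 14 mm is a plain solid cylinder to grip; about 5 mm is free between the lower rim and the bottle's shoulder.
- rack: fixed white slotted rack, base 110 (its x) x 100 mm, 6 mm thick. Wide slot along its x axis, centred on the origin (at the table surface); inside 86 x 34 mm, closed at both ends, walls to 46 mm, flared lips to 56 mm above the table. On the +y side, 33 to 75 mm from the slot's centre line, two narrow slots hold a red and a black comb (fixed, 140 mm long, tops at 46 mm).
- slot (a point): centre of the wide slot's floor, 6 mm above the table, axes as the rack: the bottle's underside rests here with its x axis along the rack's x axis, either way round
- cup: clear glass cup, 72 mm across, 95 mm tall, origin under its centre; leave alone
- pill_tin: round stainless pill tin, 71 mm across, 26 mm tall, origin under its centre; leave alone
- remote: black remote control, 50 x 160 x 18 mm, origin under its centre; leave alone
- denture_case: fixed blue denture case with closed hinged lid, 85 x 100 x 50 mm, origin under its centre; leave alone
- denture_lid (a joint): opening angle of the denture case's lid, 0 closed; leave closed
- mouth (a point): centre of the bottle's mouth rim, 98 mm above its underside, axes as the bottle. A sprung grey sealing pad here presses the closed cap up with about 16 N, which makes it tight; with the cap off it stands up to 9 mm above the rim.
- stripe (a point): centre of the yellow stripe on the cap's top, along the cap's x axis. The thread lets go when the stripe lies along the bottle's broad x axis (either end, within 0.3 rad). It starts 0.96 to 1.48 rad clockwise of that: turn it so far anticlockwise, one grasp will do; a stop comes 0.35 rad past. It rises a mm or two meanwhile and, once loose, about 4 mm in all if free to.
Not all that is in view belongs to the job. What is shaped like the cap but brown or pink is not meant. Leave any orange look-alike of the bottle alone.

How it is judged (in metres and radians):
On the way, in this order (a step that is already met when the one before it is completed fails the run):
1. the closed bottle stands fully down in the wide slot (z of bottle in the frame of slot below 0.004 m and horizontal distance between bottle and slot below 0.008 m and angle between the x axis of bottle and the x axis of rack, either way round below 0.1 rad and angle between bottle's own z axis and vertical below 0.08 rad and angle between the x axis of cap and the x axis of bottle, either way round above 0.7 rad and z of cap in the frame of bottle below 0.084 m), for 0.2 s.
2. the cap is turned until the thread lets go, the bottle braced in the slot (angle between the x axis of cap and the x axis of bottle, either way round below 0.5 rad and z of bottle in the frame of slot below 0.006 m and horizontal distance between bottle and slot below 0.008 m), for 0.1 s.
At the end, for the whole second after the job is handed in: Bottle fully down in the slot (4 mm high, 8 mm aside, 0.1 rad askew, 0.08 rad tilt at most); cap held still by the fingers alone, rim 8 to 40 mm over the mouth rim, 12 mm off-axis and 0.17 rad tilt at most; cup, tin, remote within 20 mm of their start, denture case shut (z of bottle in the frame of slot below 0.004 m and horizontal distance between bottle and slot below 0.008 m and angle between the x axis of bottle and the x axis of rack, either way round below 0.1 rad and angle between bottle's own z axis and vertical below 0.08 rad and z of cap in the frame of bottle between 0.106 and 0.138 m and horizontal distance between cap and bottle below 0.012 m and angle between cap's own z axis and vertical below 0.17 rad and contact force between cap and the fingers above 1 N and contact force between cap and bottle below 0.1 N and contact force between cap and rack below 0.1 N and linear speed of each of cap, bottle below 0.02 m/s and distance of each of cup, pill_tin, remote from where it was at the start of the episode below 0.02 m and value of joint denture_lid below 0.2 rad); the arm keeps its last pose, push and grip.
It fails at once if the bottle is tipped over (angle between bottle's own z axis and vertical above 0.6 rad).
It fails at once if a thing to be left alone is knocked away (distance of any of cup, pill_tin, remote from where it was at the start of the episode above 0.04 m or value of joint denture_lid above 0.4 rad).
It also fails if it takes over 46 s, if anything falls off the work surface, if the arm or the gripper's body presses on something with over 40 N, if the wrist force passes 120 N, or if a joint passes its speed limit or range.

### The arm

A 6-joint arm with a two-finger parallel gripper is mounted at the origin on the work surface. World frame = base frame: x ahead of the robot, y to its left, z up, the work surface at z = 0. Lengths are in mm, angles in rad, forces in N, time in s.
With the tool pointing down it reaches from about 350 to 950 mm from the base axis. Payload 17.4 kg.
Tool frame: the origin (TCP) lies midway between the tips of the shut fingers; the grasp point (between the pads) lies 19 mm behind it; z points along the fingers, y is the direction in which the jaws open and shut (so a half turn about z gives the same grasp; the last joint's range is limited). The gripper opens to 93 mm and grips with 3 to 60 N. Pads are 15 mm wide; open, the fingers measure 128 mm over their backs; the gripper's body (75 mm by 188 mm) begins 65 mm behind the grasp point.
Start: joints at [1.226, 0.116, 1.442, -0, 1.584, -0.038], TCP at [203.864, 643.484, 218.646] pointing down, gripper open.
Joint ranges: [-2.83, 2.83], [-0.83, 2.19], [0.07, 2.5], [-1.14, 4.28], [0.01, 3], [-2.97, 2.97]. Speed limits (rad/s): [1.89, 1.89, 2.22, 3.14, 3.14, 3.14].

### API

Orientations are given as a rotation vector (axis times angle).
In Python, from station import * gives the robot as it stands.
- The arm moves only by the tool servo_tool, never from a script. Its argument "rows" is text: rows parted by semicolons, each of 7 numbers parted by spaces: the shift along the tool's x, y, z in m, then the turn, a rotation vector about the tool's x, y, z in degrees, then the finger opening in m, from 0 to 0.093. A call has 1 to 8 rows; each row shifts and turns the pose as measured when the row begins, along the tool's axes as they then stand; what a row does not reach is not made up. A row lasts 1/8 s, in which the tool goes at most 62.5 mm and 10.7 degrees, less where a joint would pass 70% of its speed; a pose out of reach is approached as far as the arm can. A call with a gripper value outside its range is refused whole. The fingers move at their own pace and stop on an object; "grip_force" is the grip in N (left out, the last holds). Time passes only in rows, so rows that do not move let the fingers close. It gives the time, the measured TCP pose, the force and the opening at its end, in the units of the state.
- observe(): the state, without advancing time (a new reading comes with each control period).
- camera(name): name is "side" or "top"; returns a dict with "pixels" (420x560x3 uint8, red, green, blue), "K" (3x3 intrinsics, pixels), "k1" (the pictures are not rectified: a ray, as slopes to the right and down, at radius r is drawn at 1 + k1 r^2 times it, then the intrinsics apply), "rvec" (rotation vector, rad) and "tvec" (3), from world to camera coordinates, as OpenCV has them. Camera axes: x right, y down, z forward; pixel columns grow to the right and rows downward; lengths in mm; the calibration is good to about 2 mm. A picture is of the moment at which its call begins. There is no depth.
- job_done(): hands the job in, once; it reports no verdict.
Trained networks look in a picture, given as the dict that the camera call returned (one of the last four; its "shot" number tells which), for a name from the list of things; names that differ only in an ending like _2 or _b are one class to them, and where a whole thing is asked for, a point or a joint stands for the part that bears it (a point fixed in the world has none). Each returns a list of dicts, best first, with "p" (0 to 1); they miss things now and then, are a little off and sometimes report something else, mostly with a low value. They report only what shows in the picture. A call takes as long as a camera call. They do not tell look-alikes from the thing itself.
- look_for(picture, query): "at" ([x, y, z] in mm, in world coordinates, good to about 4 mm: the middle of the surface that is visible of it).
- spot_point(picture, query): "at" ([x, y, z] in mm, in world coordinates, good to about 4 mm: a listed point, or the origin of a listed thing).
The state is a dict: "time": time; "q": joint angles; "joint_vel": joint speeds; "joint_efforts": joint torques, N m; "position": TCP position; "tcp_rot": TCP orientation; "force": force on the tool from outside, world axes, zero at the start; "torque": the same for the moment, N m; "finger_gap": opening from 0.0 (shut) to 1.0 (fully open).
Only numpy, scipy, OpenCV 4.12 (cv2) and the standard library are available. Lean on these libraries where they do the work, as an engineer would, in place of code of your own. Each camera call takes 0.05 s, during which the arm holds its last target. There are 200 camera calls.

## Working session

There is one attempt and no reset: what is moved stays moved. The work goes in short steps, Python scripts to look and compute and a tool call to move; the robot and the scene stay as the last step left them, time stands still between calls to the robot, and variables do not carry over. Pictures are saved under pics/ and viewed, on a budget of 10 in all, crops included, one or two more only if the job needs it, and the job is handed in when it is done.

Besides the shell and the picture viewer there is one more tool, called after "Emit:" as name(argument=value, ...) on one line, values as JSON. servo_tool: Moves the arm, as the interface text tells. Its arguments: {"type":"object","properties":{"rows":{"type":"string"},"grip_force":{"type":"number"}},"required":["rows"]}

```bash
ls; mkdir -p pics; cat > h.py <<'E'
from station import *
import numpy as np, cv2
from scipy.spatial.transform import Rotation as R
def proj(c,P):
    P=np.atleast_2d(np.array(P,float)); X=R.from_rotvec(np.ravel(c['rvec'])).apply(P)+np.ravel(c['tvec'])
    s=X[:,:2]/X[:,2:]; s=s*(1+c['k1']*(s**2).sum(1,keepdims=True)); K=np.array(c['K'])
    return np.c_[s[:,0]*K[0,0]+K[0,2], s[:,1]*K[1,1]+K[1,2]]
def back(c,uv,z):
    K=np.array(c['K']); uv=np.atleast_2d(np.array(uv,float))
    d=np.c_[(uv[:,0]-K[0,2])/K[0,0],(uv[:,1]-K[1,2])/K[1,1]]; s=d.copy()
    for _ in range(30): s=d/(1+c['k1']*(s**2).sum(1,keepdims=True))
    Rm=R.from_rotvec(np.ravel(c['rvec'])); o=Rm.inv().apply(-np.ravel(c['tvec']))
    r=Rm.inv().apply(np.c_[s,np.ones(len(s))]); return o+r*((z-o[2])/r[:,2])[:,None]
def save(c,n,box=None,k=1):
    im=c['pixels'][:,:,::-1]
    if box: im=im[box[1]:box[3],box[0]:box[2]]
    cv2.imwrite('pics/'+n,cv2.resize(im,None,fx=k,fy=k,interpolation=cv2.INTER_CUBIC))
E
python3 - <<'E'
from h import *
np.set_printoptions(precision=1,suppress=True)
o=observe(); print(o)
a=camera('top'); b=camera('side')
for n,c in(('top',a),('side',b)):
    save(c,n+'0.png')
    for q in ['bottle','cap','rack','slot','cup','pill_tin','remote','denture_case','mouth','stripe']:
        for d in spot_point(c,q)[:3]: print(n,q,round(d['p'],2),np.array(d['at']),proj(c,d['at'])[0])
E
```

```text
pics
{'time': 0.0, 'q': array([ 1.2,  0.1,  1.4, -0. ,  1.6, -0. ]), 'joint_vel': array([ 0.,  0., -0., -0.,  0.,  0.]), 'joint_efforts': array([ -0. , -72.1, -62.3,   0.1,   0. ,  -0. ]), 'position': array([203.8, 643.3, 217.9]), 'tcp_rot': array([-0.5, -3.1,  0. ]), 'force': array([ 0.2,  0. , -0.9]), 'torque': array([ 0., -0., -0.]), 'finger_gap': 0.9996254824595765}
top bottle 0.78 [ 627.5 -205.8    0.8] [337.7 214.6]
top bottle 0.53 [ 509.6 -185.3    1.3] [331.3 256.1]
top cap 0.85 [523.  -99.6   2.1] [300.5 251.1]
top cap 0.56 [ 507.6 -189.8   81.3] [336.9 253.2]
top rack 0.71 [492.6 199.6  -1.4] [192.3 261.8]
top rack 0.35 [ 469.4 -400.3    0.9] [408.8 270.8]
top slot 0.96 [489.8 198.2   6.1] [192.4 262.5]
top cup 0.72 [747.9 -38.    0.7] [278.3 173. ]
top pill_tin 0.74 [ 468.1 -400.1    3.4] [409.  271.2]
top pill_tin 0.21 [ 505.  -183.3   98.9] [335.4 253.3]
top remote 0.81 [ 585.6 -437.8    1. ] [420.  229.6]
top mouth 0.56 [ 623.8 -207.2   95.5] [343.2 208.8]
top mouth 0.53 [ 507.  -187.2   98.4] [336.8 252.6]
top stripe 0.83 [ 507.3 -188.2  117.4] [338.2 251.6]
top stripe
[... 219 characters left out ...]
87.5   82. ] [264.  276.7]
side cap 0.55 [518.7 -94.4  -1.6] [256.2 268.7]
side rack 0.73 [486.9 193.9  -1.8] [212.  202.4]
side slot 0.72 [488.9 194.4   2.6] [212.4 201. ]
side cup 0.77 [749.2 -38.6  -0.7] [326.7 227.2]
side pill_tin 0.73 [ 468.5 -401.1   -3. ] [286.7 386. ]
side remote 0.9 [ 593.3 -437.8    6. ] [350.1 376. ]
side remote 0.17 [516.5 433.9  -0.1] [200.5 156.1]
side denture_case 0.7 [517.5 433.9   0.9] [200.7 155.8]
side mouth 0.79 [ 511.4 -189.5   95.9] [265.6 272.9]
side mouth 0.7 [ 623.1 -210.5   98.3] [315.  262.9]
side stripe 0.93 [ 508.7 -185.3  114.4] [263.3 266.7]
side stripe 0.62 [519.1 -95.7  42.4] [255.4 257.7]
side stripe 0.58 [ 530.7 -264.7   36.5] [287.4 311.5]
```

View pics/top0.png

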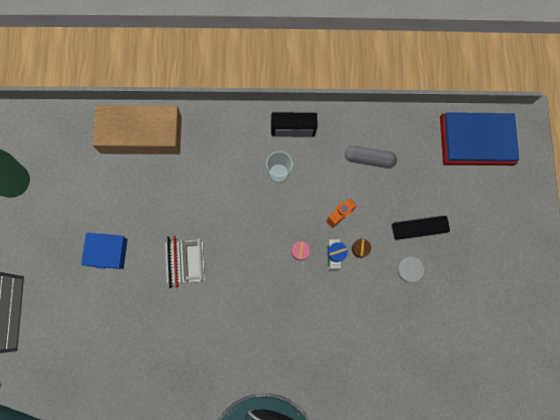

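```bash
python3 - <<'E'
import cv2
im=cv2.imread('pics/top0.png')[200:300,285:385]; im2=cv2.imread('pics/side0.png')[220:340,220:360]
im=cv2.resize(im,(400,400),interpolation=3); im2=cv2.resize(im2,(400,400*120//140),interpolation=3)
im2=cv2.copyMakeBorder(im2,0,400-im2.shape[0],0,0,0)
cv2.imwrite('pics/crop0.png',cv2.hconcat([im,im2]))
im=cv2.imread('pics/top0.png')[220:310,145:245]
cv2.imwrite('pics/rack0.png',cv2.resize(im,None,fx=6,fy=6,interpolation=2))
E
```

```text
(no output)
```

View pics/crop0.png

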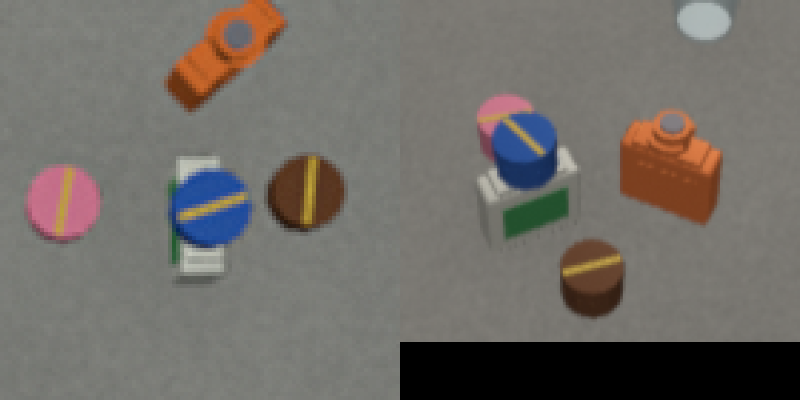

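View pics/rack0.png

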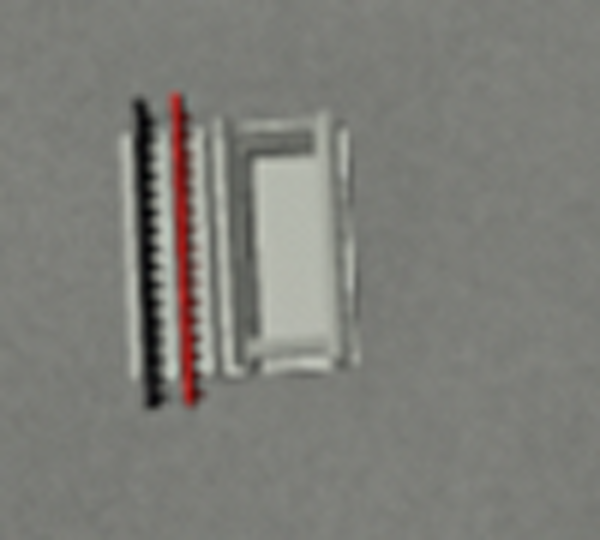

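Top view: the target is the white/green bottle with the blue cap at (338,252). It could be confused with the orange bottle (342,211), the pink cap (301,250) and the brown cap (362,248). The crop confirms the blue one, on the white body with the green label. The rack's slot is at (193,262), with the combs on its left (+y) side.

```bash
python3 - <<'E'
from h import *
np.set_printoptions(precision=3,suppress=True)
o=observe(); Rm=R.from_rotvec(o['tcp_rot']).as_matrix(); print('R',Rm); 
c=camera('top')
im=c['pixels'].astype(int); r,g,b=im[...,0],im[...,1],im[...,2]
def pca(m,z,n):
    v,u=np.nonzero(m); P=back(c,np.c_[u,v],z)[:,:2]; w=np.linalg.svd(P-P.mean(0))[2][0]
    a=np.arctan2(w[1],w[0]); a=(a+np.pi/2)%np.pi-np.pi/2
    print(n,len(u),'mean',P.mean(0),'ang',a,'ext',np.ptp((P-P.mean(0))@w))
V,U=np.mgrid[:420,:560]
box=lambda x0,y0,x1,y1:(U>=x0)&(U<x1)&(V>=y0)&(V<y1)
bl=(b>r+50)&(b>g+30)
pca(bl&box(320,235,358,270),114,'blue')
st=(r>b+35)&(g>b+15)
pca(st&box(322,238,355,266),117,'stripe')
pca((r>g+70)&(r>b+70)&box(165,230,185,295),46,'red')
pca((r<60)&(g<60)&(b<60)&box(160,230,176,295),46,'black')
pca((np.min(im,2)>165)&box(322,232,356,272),72,'white')
# sides: bottle corners
f=lambda L,ox,oy,k:[((x+.5)/k-.5+ox,(y+.5)/k-.5+oy) for x,y in L]
P=back(c,f([(177,157),(220,157),(224,272),(180,272)],285,200,4),70); print(P, P.mean(0))
P=back(c,f([(255,155),(315,155),(330,345),(262,345)],145,220,6),6); print('floor',P)
P=back(c,f([(218,118),(328,112),(352,365),(235,375)],145,220,6),56); print('lip',P,P.mean(0))
s=camera('side');save(s,'side1.png',(170,150,310,310),4)
for n,cc in(('t',c),('s',s)):
  for q in['slot','rack','stripe','mouth','bottle']:
    for d in spot_point(cc,q)[:2]: print(n,q,d['p'],np.array(d['at']))
E
```

```text
R [[-0.953  0.302  0.   ]
 [ 0.302  0.953  0.   ]
 [-0.     0.    -1.   ]]
blue 248 mean [ 507.439 -185.895] ang -0.11550937915503301 ext 49.69414532277446
stripe 51 mean [ 510.949 -200.015] ang -1.3341237301428168 ext 66.63055308520205
red 73 mean [487.847 239.192] ang 0.08094741482014811 ext 134.23026110335314
black 103 mean [486.073 254.734] ang 0.07941941454729218 ext 134.3359717274568
white 48 mean [ 509.981 -182.253] ang 0.01880979625580803 ext 71.74059773247237
[[ 547.271 -170.78    70.   ]
 [ 547.398 -199.474   70.   ]
 [ 470.897 -200.367   70.   ]
 [ 470.811 -171.324   70.   ]] [ 509.094 -185.486   70.   ]
floor [[536.987 214.421   6.   ]
 [537.125 186.815   6.   ]
 [449.911 177.284   6.   ]
 [449.779 208.201   6.   ]]
lip [[546.512 223.861  56.   ]
 [549.466 175.003  56.   ]
 [437.261 161.088  56.   ]
 [432.683 212.19   56.   ]] [491.481 193.036  56.   ]
t slot 0.59 [490.3 195.3   8.4]
t rack 0.61 [492.8 200.2  -0.7]
t stripe 0.8 [ 526.6 -266.8   30.6]
t stripe 0.73 [ 506.3 -186.7  119.6]
t mouth 0.91 [ 619.8 -209.5   96.2]
t mouth 0.6 [ 507.2 -186.6   97. ]
t bottle 0.65 [ 627.3 -206.8    1.8]
t bottle 0.5 [ 505.5 -186.1    2.1]
s slot 0.87 [492.8 195.6   3.2]
s rack 0.57 [489.4 195.3  -1. ]
s stripe 0.98 [ 532.4 -266.1   36.7]
s stripe 0.87 [ 510.7 -186.   113.4]
s mouth 0.88 [ 513.5 -189.7   95.1]
s mouth 0.71 [ 621.5 -210.1   98.9]
s bottle 0.7 [ 511.4 -188.2   -4.6]
s bottle 0.6 [ 620.5 -209.4   -0.6]
```

View pics/side1.png

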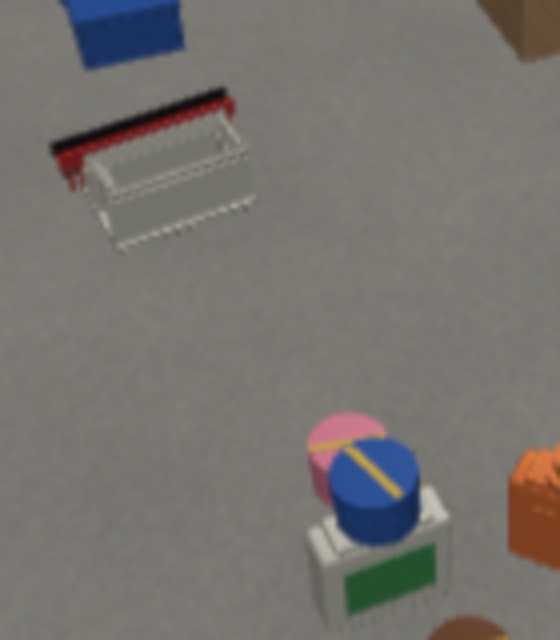

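The side view shows the blue cap's bottle at full height, the pink cap behind it, and the rack slot clear. Everything agrees on bottle ≈ (508.5, -186.5), yaw 0.01, slot ≈ (491, 196), yaw 0.08, and stripe 1.34 rad clockwise of the broad axis, inside the range given.

```bash
cat > plan.py <<'E'
import sys
from h import *
# plan.py x y z yaw n : rows for a straight move of a vertical tool (yaw = angle of tool y)
x,y,z,yaw,n=map(float,sys.argv[1:6]); n=int(n); o=observe()
p=np.array(o['position']); Rm=R.from_rotvec(o['tcp_rot'])
T=np.array([x,y,z]); ty=np.array([np.cos(yaw),np.sin(yaw),0]); tz=np.array([0,0,-1.])
Rt=R.from_matrix(np.c_[np.cross(ty,tz),ty,tz]); dr=(Rm.inv()*Rt).as_rotvec()
for i in range(n):
    Ri=Rm*R.from_rotvec(dr*i/n)
    print(np.round(Ri.inv().apply((T-p)/n)/1000,4),np.round(np.degrees(dr/n),2))
Y=Rm.as_matrix()[:,1]; f=np.round
print('pos',f(p,1),'yaw',f(np.arctan2(Y[1],Y[0]),3),'tilt',f(Rm.as_matrix()[:,2],3),'F',f(o['force'],1),'tq',f(o['torque'],2),'q',f(o['q'],2),'t',f(o['time'],2),'gap',f(o['finger_gap']*93,1))
E
python3 plan.py 508.5 -186.5 180 1.581 16
```

```text
[-0.0338 -0.0437  0.0024] [ 0.    0.   -1.14]
[-0.0329 -0.0444  0.0024] [ 0.    0.   -1.14]
[-0.0321 -0.045   0.0024] [ 0.    0.   -1.14]
[-0.0312 -0.0456  0.0024] [ 0.    0.   -1.14]
[-0.0303 -0.0462  0.0024] [ 0.    0.   -1.14]
[-0.0293 -0.0468  0.0024] [ 0.    0.   -1.14]
[-0.0284 -0.0474  0.0024] [ 0.    0.   -1.14]
[-0.0275 -0.048   0.0024] [ 0.    0.   -1.14]
[-0.0265 -0.0485  0.0024] [ 0.    0.   -1.14]
[-0.0255 -0.049   0.0024] [ 0.    0.   -1.14]
[-0.0246 -0.0495  0.0024] [ 0.    0.   -1.14]
[-0.0236 -0.05    0.0024] [ 0.    0.   -1.14]
[-0.0226 -0.0504  0.0024] [ 0.    0.   -1.14]
[-0.0216 -0.0509  0.0024] [ 0.    0.   -1.14]
[-0.0206 -0.0513  0.0024] [ 0.    0.   -1.14]
[-0.0195 -0.0517  0.0024] [ 0.    0.   -1.14]
pos [203.9 643.5 218.7] yaw 1.264 tilt [ 0.  0. -1.] F [0.2 0.9 0.1] tq [ 0.01 -0.02  0.02] q [ 1.23  0.12  1.44 -0.    1.58 -0.04] t 1.7 gap 93.2
```

Emit:
servo_tool(rows="-0.034 -0.044 0.001 0 0 -1.14 0.093;-0.033 -0.044 0.001 0 0 -1.14 0.093;-0.032 -0.045 0.001 0 0 -1.14 0.093;-0.031 -0.046 0.001 0 0 -1.14 0.093;-0.030 -0.046 0.001 0 0 -1.14 0.093;-0.029 -0.047 0.001 0 0 -1.14 0.093;-0.028 -0.047 0.001 0 0 -1.14 0.093;-0.0275 -0.048 0.001 0 0 -1.14 0.093", grip_force=20)

```text
time: 2.7
position: [358.7, 219.5, 209.9]
tcp_rot: [0.214, 3.132, 0.0]
force: [0.7, -0.0, -0.3]
finger_gap: 1.0
```

Emit:
servo_tool(rows="-0.0265 -0.0485 0.001 0 0 -1.14 0.093;-0.0255 -0.049 0.001 0 0 -1.14 0.093;-0.0245 -0.0495 0.001 0 0 -1.14 0.093;-0.0235 -0.05 0.001 0 0 -1.14 0.093;-0.0225 -0.0505 0.001 0 0 -1.14 0.093;-0.0215 -0.051 0.001 0 0 -1.14 0.093;-0.0205 -0.0515 0.001 0 0 -1.14 0.093;-0.018 -0.050 0.001 0 0 -1.14 0.093")

```text
time: 3.7
position: [517.5, -207.4, 205.0]
tcp_rot: [-0.042, 3.131, 0.001]
force: [0.7, -0.1, 0.4]
finger_gap: 1.002
```

```bash
python3 plan.py 508.5 -186.5 150 1.581 3
```

```text
[0.003  0.007  0.0183] [0.01 0.19 0.32]
[0.003  0.007  0.0183] [0.01 0.19 0.32]
[0.0029 0.007  0.0183] [0.01 0.19 0.32]
pos [ 517.5 -207.4  205. ] yaw 1.598 tilt [ 0.01  0.   -1.  ] F [ 0.7 -0.1  0.4] tq [ 0.03 -0.02 -0.02] q [-0.43 -0.14  1.72  0.    1.56 -2.03] t 3.7 gap 93.2
```

Emit:
servo_tool(rows="0.003 0.007 0.018 0 0.2 0.3 0.093;0.003 0.007 0.018 0 0.2 0.3 0.093;0.003 0.007 0.018 0 0.2 0.3 0.093;0 0 0 0 0 0 0.093")

```text
time: 4.2
position: [507.3, -186.1, 146.8]
tcp_rot: [0.013, -3.139, -0.002]
force: [-0.3, 1.3, 0.5]
finger_gap: 0.996
```

```bash
python3 plan.py 508.5 -186.5 90.5 1.581 4; python3 - <<'E'
from h import *
np.set_printoptions(precision=1,suppress=True)
for n,b in(('top',(300,210,380,290)),('side',(220,210,320,310))):
    c=camera(n); save(c,n+'2.png',b,400//(b[2]-b[0])); 
    for z in(150,117): print(n,'tcp px',proj(c,[508.5,-186.5,z]))
    for q in('stripe','mouth','cap'):
        for d in spot_point(c,q)[:3]: print(q,d['p'],np.array(d['at']))
cv2.imwrite('pics/v2.png',cv2.hconcat([cv2.imread('pics/top2.png'),cv2.imread('pics/side2.png')]))
E
```

```text
[-0.0003 -0.0001  0.0141] [ 0.02 -0.04 -0.02]
[-0.0003 -0.0001  0.0141] [ 0.02 -0.04 -0.02]
[-0.0003 -0.0001  0.0141] [ 0.02 -0.04 -0.02]
[-0.0003 -0.0001  0.0141] [ 0.02 -0.04 -0.02]
pos [ 507.3 -186.1  146.8] yaw 1.579 tilt [-0.003  0.001 -1.   ] F [-0.3  1.3  0.5] tq [ 0.01 -0.02  0.03] q [-0.4  -0.15  1.82 -0.    1.47 -1.98] t 4.2 gap 92.6
top tcp px [[339.4 249.4]]
top tcp px [[337.5 251.1]]
stripe 0.57 [ 506.7 -186.3  118.9]
stripe 0.56 [ 521.6 -100.1   33.2]
mouth 0.56 [ 505.1 -187.5   99.2]
cap 0.64 [522.5 -97.    0.4]
cap 0.59 [ 508.  -190.    82.4]
side tcp px [[262.6 256.5]]
side tcp px [[263.4 266.3]]
stripe 0.92 [ 508.3 -185.4  111.3]
stripe 0.76 [ 531.1 -266.    33.9]
stripe 0.56 [522.4 -95.6  39.9]
mouth 0.95 [ 509.  -187.1   97.3]
mouth 0.8 [ 622.2 -209.7   99.2]
cap 0.77 [ 506.7 -187.3   81.1]
cap 0.63 [ 526.7 -267.1    3. ]
cap 0.54 [518.3 -95.7   0.9]
```

View pics/v2.png

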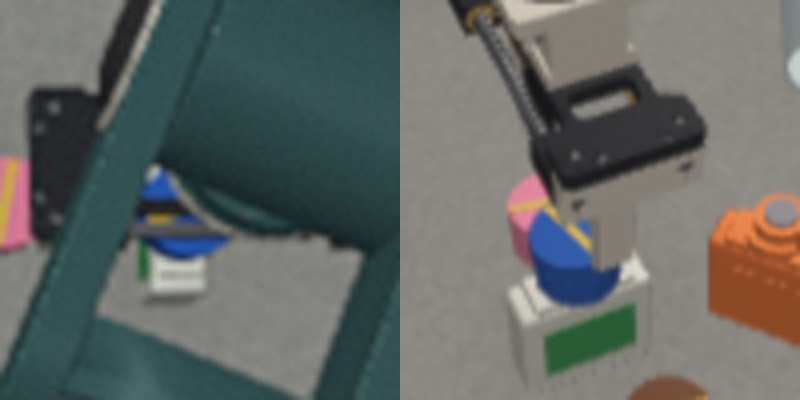

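The fingers straddle the blue cap (top crop around (185,215), side crop around (575,255)), so I'm descending.

Emit:
servo_tool(rows="0 0 0.014 0 0 0 0.093;0 0 0.014 0 0 0 0.093;0 0 0.014 0 0 0 0.093;-0.001 0 0.012 0 0 0 0.093;0 0 0 0 0 0 0.093")

```text
time: 5.22
position: [508.8, -187.9, 89.7]
tcp_rot: [0.01, -3.139, -0.001]
force: [0.1, 0.1, 1.0]
finger_gap: 0.998
```

```bash
python3 plan.py 508 -186.5 90.5 1.581 1
```

```text
[ 0.0008  0.0014 -0.0008] [ 0.04 -0.12 -0.21]
pos [ 508.8 -187.9   89.7] yaw 1.577 tilt [-0.002  0.001 -1.   ] F [0.1 0.1 1. ] tq [-0.    0.04 -0.02] q [-0.4  -0.11  1.88 -0.    1.37 -1.98] t 5.22 gap 92.9
```

Emit:
servo_tool(rows="0 0 0 0 0 0 0.045;0 0 0 0 0 0 0.045;0 0 0 0 0 0 0.04;0 0 0 0 0 0 0.04;0 0 0 0 0 0 0.04;0 0 0 0 0 0 0.04", grip_force=35)

```text
time: 5.98
position: [509.5, -188.1, 91.3]
tcp_rot: [0.01, -3.141, 0.0]
force: [0.1, 0.5, -0.8]
finger_gap: 0.532
```

```bash
python3 plan.py 508 -186.5 180 1.581 1
```

```text
[ 0.0015  0.0016 -0.0887] [-0.   -0.01 -0.21]
pos [ 509.5 -188.1   91.3] yaw 1.577 tilt [-0. -0. -1.] F [ 0.1  0.5 -0.8] tq [ 0.06 -0.01  0.03] q [-0.4  -0.11  1.88 -0.    1.37 -1.98] t 5.98 gap 49.5
```

Emit:
servo_tool(rows="0 0 -0.010 0 0 0 0.04;0 0 -0.020 0 0 0 0.04;0 0 -0.025 0 0 0 0.04;0 0 -0.025 0 0 0 0.04;0 0 -0.020 0 0 0 0.04;0 0 0 0 0 0 0.04")

```text
time: 6.72
position: [509.5, -188.2, 199.6]
tcp_rot: [-0.01, 3.14, -0.001]
force: [-0.2, -1.0, -2.6]
finger_gap: 0.529
```

```bash
python3 plan.py 488 193.5 195 1.65 12
```

```text
[0.0016 0.0318 0.0004] [-0.    0.01 -0.35]
[0.0014 0.0318 0.0004] [-0.    0.01 -0.35]
[0.0012 0.0318 0.0004] [-0.    0.01 -0.35]
[0.001  0.0318 0.0004] [-0.    0.01 -0.35]
[0.0008 0.0318 0.0004] [-0.    0.01 -0.35]
[0.0006 0.0318 0.0004] [-0.    0.01 -0.35]
[0.0004 0.0319 0.0004] [-0.    0.01 -0.35]
[0.0002 0.0319 0.0004] [-0.    0.01 -0.35]
[0.     0.0319 0.0004] [-0.    0.01 -0.35]
[-0.0002  0.0319  0.0004] [-0.    0.01 -0.35]
[-0.0003  0.0319  0.0004] [-0.    0.01 -0.35]
[-0.0005  0.0319  0.0004] [-0.    0.01 -0.35]
pos [ 509.5 -188.2  199.6] yaw 1.577 tilt [ 0.002 -0.001 -1.   ] F [-0.2 -1.  -2.6] tq [0.05 0.02 0.04] q [-0.4  -0.17  1.75 -0.    1.56 -1.98] t 6.72 gap 49.2
```

Emit:
servo_tool(rows="0.0015 0.020 0 0 0 -0.2 0.04;0.0015 0.032 0 0 0 -0.35 0.04;0.001 0.034 0 0 0 -0.35 0.04;0.001 0.034 0 0 0 -0.35 0.04;0.001 0.034 0 0 0 -0.35 0.04;0.0005 0.034 0 0 0 -0.35 0.04;0.0005 0.034 0 0 0 -0.35 0.04;0 0.034 0 0 0 -0.35 0.04")

```text
time: 7.72
position: [489.9, 80.2, 191.9]
tcp_rot: [0.084, -3.132, -0.003]
force: [0.5, 0.1, -3.0]
finger_gap: 0.532
```

```bash
python3 plan.py 491 196 195 1.647 5
```

```text
[-0.0014  0.0231 -0.0006] [ 0.03 -0.09 -0.26]
[-0.0015  0.0231 -0.0006] [ 0.03 -0.09 -0.26]
[-0.0017  0.0231 -0.0006] [ 0.03 -0.09 -0.26]
[-0.0018  0.0231 -0.0006] [ 0.03 -0.09 -0.26]
[-0.0019  0.0231 -0.0006] [ 0.03 -0.09 -0.26]
pos [489.9  80.2 191.9] yaw 1.624 tilt [-0.008  0.002 -1.   ] F [ 0.5  0.1 -3. ] tq [ 0.08 -0.05  0.01] q [ 0.11 -0.27  1.85  0.    1.57 -1.51] t 7.72 gap 49.5
```

Emit:
servo_tool(rows="-0.0015 0.023 -0.001 0 0 -0.25 0.04;-0.0015 0.023 -0.001 0 0 -0.25 0.04;-0.0015 0.022 -0.001 0 0 -0.25 0.04;-0.0015 0.018 -0.001 0 0 -0.25 0.04;-0.001 0.012 0 0 0 0 0.04;0 0 0 0 0 0 0.04;0 0 0 0 0 0 0.04")

```text
time: 8.6
position: [485.8, 186.8, 191.1]
tcp_rot: [0.12, -3.124, -0.002]
force: [0.5, 0.5, -2.0]
finger_gap: 0.532
```

```bash
python3 plan.py 491 196 195 1.647 1; python3 - <<'E'
from h import *
np.set_printoptions(precision=1,suppress=True)
for n,b in(('top',(145,215,225,295)),('side',(160,130,260,230))):
    c=camera(n); save(c,n+'3.png',b,400//(b[2]-b[0])); 
    for q in('bottle','cap','mouth','stripe','slot','rack'):
        for d in spot_point(c,q)[:3]:
            if d['at'][1]>50: print(n,q,d['p'],np.array(d['at']))
cv2.imwrite('pics/v3.png',cv2.hconcat([cv2.imread('pics/top3.png'),cv2.imread('pics/side3.png')]))
E
```

```text
[-0.0059  0.0088 -0.004 ] [ 0.1  -0.89  0.05]
pos [485.8 186.8 191.1] yaw 1.648 tilt [-0.016  0.001 -1.   ] F [ 0.5  0.5 -2. ] tq [ 0.05  0.02 -0.01] q [ 0.31 -0.21  1.8   0.01  1.56 -1.33] t 8.6 gap 49.5
top bottle 0.62 [485.4 186.1 103.9]
top cap 0.57 [480.6 183.9 181.3]
top mouth 0.48 [484.7 190.  196.8]
top stripe 0.47 [480.6 188.3 217.1]
top slot 0.83 [488.  197.    7.5]
side bottle 0.87 [484.9 185.9  94.5]
side mouth 0.89 [486.2 186.7 198.8]
side stripe 0.44 [486.9 185.2 213.1]
side slot 0.69 [492.2 193.9   4.6]
side rack 0.58 [490.1 193.7  -0.3]
```

View pics/v3.png

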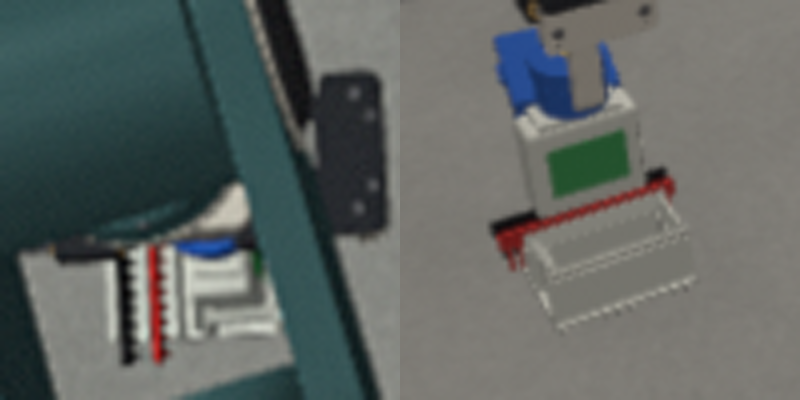

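Emit:
servo_tool(rows="-0.003 0.004 0 0 -0.45 0 0.04;-0.002 0.004 0 0 -0.45 0 0.04;0 0 0 0 0 0 0.04;0 0 0 0 0 0 0.04")

```text
time: 9.8
position: [490.5, 196.3, 191.2]
tcp_rot: [-0.122, 3.138, 0.003]
force: [0.9, -0.3, -3.4]
finger_gap: 0.531
```

```bash
python3 plan.py 491 195.5 160 1.647 3
```

```text
[-0.0001 -0.0003  0.0104] [0.04 0.03 0.02]
[-0.0001 -0.0003  0.0104] [0.04 0.03 0.02]
[-0.0001 -0.0003  0.0104] [0.04 0.03 0.02]
pos [490.5 196.3 191.2] yaw 1.648 tilt [ 0.001  0.002 -1.   ] F [ 0.9 -0.3 -3.4] tq [ 0.09 -0.02 -0.03] q [ 0.33 -0.2   1.79  0.    1.55 -1.32] t 9.8 gap 49.4
```

Emit:
servo_tool(rows="0 0 0.010 0 0 0 0.04;0 0 0.011 0 0 0 0.04;0 -0.001 0.010 0 0 0 0.04;0 0 0.004 0 0 0 0.04;0 0 0 0 0 0 0.04;0 0 0 0 0 0 0.04")

```text
time: 10.55
position: [490.3, 195.0, 152.9]
tcp_rot: [-0.121, 3.139, 0.003]
force: [0.2, -0.5, -2.4]
finger_gap: 0.528
```

```bash
python3 plan.py 491 195.5 150 1.647 1; python3 - <<'E'
from h import *
np.set_printoptions(precision=1,suppress=True)
o=observe();p=o['position']
A=[]
for n,b in(('top',(145,215,225,295)),('side',(175,140,245,210))):
    c=camera(n); im=c['pixels'][:,:,::-1].copy()[b[1]:b[3],b[0]:b[2]]; k=400/(b[2]-b[0])
    im=cv2.resize(im,(400,400),interpolation=2)
    def box(cx,cy,yaw,w,h,z,col):
        a=np.array([[1,1],[1,-1],[-1,-1],[-1,1]])*[w/2,h/2]; Rz=np.array([[np.cos(yaw),-np.sin(yaw)],[np.sin(yaw),np.cos(yaw)]])
        q=proj(c,np.c_[a@Rz.T+[cx,cy],np.full(4,z)]); q=((q-[b[0],b[1]]+.5)*k).astype(np.int32)
        cv2.polylines(im,[q.reshape(-1,1,2)],True,col,1)
    box(491,195.5,.08,110,100,0,(0,255,255)) if 0 else None
    box(491,195.5,.08,86,34,46,(0,0,255)); 
    box(p[0],p[1],.08,80,30,p[2]-91.3,(255,0,255)); box(p[0],p[1],.08,80,30,p[2]-21.3,(255,255,0))
    A.append(im)
    for q in('bottle','slot','rack'):
        for d in spot_point(c,q)[:3]:
            if d['at'][1]>50: print(n,q,d['p'],np.array(d['at']))
cv2.imwrite('pics/v4.png',cv2.hconcat(A))
E
```

```text
[-0.0008  0.0004  0.0029] [0.1  0.02 0.06]
pos [490.3 195.  152.9] yaw 1.648 tilt [ 0.     0.002 -1.   ] F [ 0.2 -0.5 -2.4] tq [ 0.05 -0.01  0.  ] q [ 0.33 -0.18  1.84  0.    1.48 -1.32] t 10.55 gap 49.1
top bottle 0.59 [487.1 194.9  63.5]
top slot 0.72 [492.1 199.4   7.4]
top rack 0.6 [492.7 198.3  -0.5]
side bottle 0.61 [493.  198.9  55.8]
side slot 0.73 [492.2 190.3   6.1]
side rack 0.8 [494.4 195.1  -0.2]
```

View pics/v4.png

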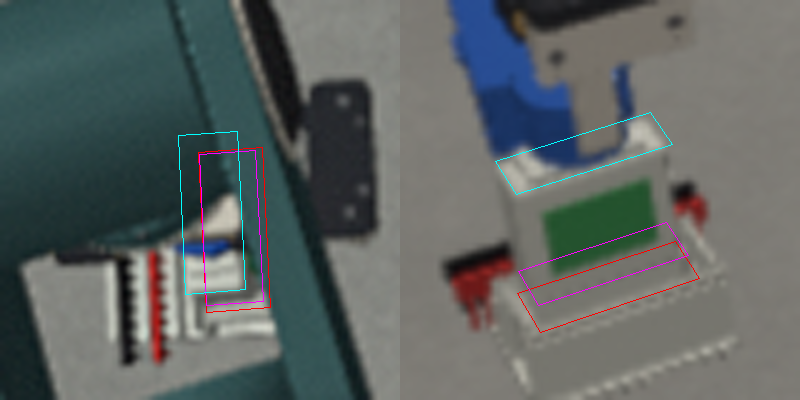

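The overlay of bottle and slot agrees with the images to within 1–2 mm. I'm lowering gently and watching the force.

Emit:
servo_tool(rows="0 0 0.004 0 0 0 0.04;0 0 0.005 0 0 0 0.04;0 0 0.005 0 0 0 0.04;0 0 0.005 0 0 0 0.04")

```text
time: 11.45
position: [491.8, 195.4, 134.6]
tcp_rot: [-0.121, 3.134, 0.004]
force: [9.3, 0.6, 20.8]
finger_gap: 0.529
```

```bash
python3 plan.py 491 195.5 97 1.647 1
```

```text
[0.001  0.0001 0.0376] [0.15 0.3  0.05]
pos [491.8 195.4 134.6] yaw 1.648 tilt [ 0.005  0.003 -1.   ] F [ 9.3  0.6 20.8] tq [ 0.05 -1.28  0.03] q [ 0.33 -0.17  1.86  0.    1.45 -1.32] t 11.45 gap 49.2
```

Emit:
servo_tool(rows="0 0 -0.005 0 0 0 0.04;-0.0025 0 -0.002 0 0 0 0.04;0 0 0 0 0 0 0.04;0 0 0.003 0 0 0 0.04;0 0 0.004 0 0 0 0.04;0 0 0.003 0 0 0 0.04")

```text
time: 12.2
position: [494.2, 195.5, 130.1]
tcp_rot: [-0.121, 3.135, 0.004]
force: [-0.8, -0.2, -2.0]
finger_gap: 0.53
```

```bash
python3 plan.py 491 195.5 97 1.647 1
```

```text
[0.0034 0.0002 0.0331] [0.13 0.24 0.05]
pos [494.2 195.5 130.1] yaw 1.648 tilt [ 0.004  0.003 -1.   ] F [-0.8 -0.2 -2. ] tq [0.05 0.02 0.03] q [ 0.33 -0.17  1.86  0.    1.44 -1.32] t 12.2 gap 49.3
```

Force is back to just the weight and the bottle is now below the lips, so I continue down.

Emit:
servo_tool(rows="0 0 0.004 0 0 0 0.04;0 0 0.005 0 0 0 0.04;0 0 0.005 0 0 0 0.04;0 0 0.005 0 0 0 0.04;0 0 0 0 0 0 0.04")

```text
time: 12.82
position: [494.0, 195.5, 109.0]
tcp_rot: [-0.121, 3.136, 0.003]
force: [1.3, -0.2, -1.9]
finger_gap: 0.531
```

```bash
python3 plan.py 494 195.5 97 1.647 1
```

```text
[ 0.    -0.     0.012] [0.12 0.19 0.06]
pos [494.  195.5 109. ] yaw 1.648 tilt [ 0.003  0.002 -1.   ] F [ 1.3 -0.2 -1.9] tq [-0.01  0.03 -0.04] q [ 0.33 -0.15  1.88  0.    1.4  -1.32] t 12.82 gap 49.4
```

Emit:
servo_tool(rows="0 0 0.004 0 0 0 0.04;0 0 0.004 0 0 0 0.04;0 0 0.003 0 0 0 0.04;0 0 0.002 0 0 0 0.04;0 0 0.001 0 0 0 0.04;0 0 0 0 0 0 0.04")

```text
time: 13.58
position: [495.1, 196.2, 97.5]
tcp_rot: [-0.121, 3.133, 0.006]
force: [-0.0, -0.3, -3.1]
finger_gap: 0.528
```

```bash
python3 plan.py 494 195.5 97 1.647 1
```

```text
[ 0.0011 -0.0006  0.0005] [0.2  0.38 0.07]
pos [495.1 196.2  97.5] yaw 1.648 tilt [ 0.006  0.004 -1.   ] F [-0.  -0.3 -3.1] tq [-0.02  0.05  0.  ] q [ 0.33 -0.14  1.9   0.    1.38 -1.32] t 13.58 gap 49.1
```

Emit:
servo_tool(rows="0 0 0.0015 0 0 0 0.04;0 0 0.0015 0 0 0 0.04;0 0 0.001 0 0 0 0.04;0 0 0.001 0 0 0 0.04")

```text
time: 14.08
position: [496.7, 197.1, 97.1]
tcp_rot: [-0.121, 3.128, 0.009]
force: [-7.0, -1.7, 11.7]
finger_gap: 0.535
```

```bash
python3 plan.py 494 195.5 97 1.647 1;python3 - <<'E'
from h import *
np.set_printoptions(precision=1,suppress=True)
for n in('top','side'):
    c=camera(n)
    if n=='side':
        save(c,'v5.png',(180,150,240,210),8)
    for q in('bottle','slot','rack','cap','mouth'):
        for d in spot_point(c,q)[:3]:
            if d['at'][1]>50: print(n,q,d['p'],np.array(d['at']))
E
```

```text
[ 0.0028 -0.0014  0.0001] [0.32 0.68 0.08]
pos [496.7 197.1  97.1] yaw 1.648 tilt [ 0.011  0.006 -1.   ] F [-7.  -1.7 11.7] tq [-0.41  1.14  0.01] q [ 0.33 -0.14  1.9   0.    1.37 -1.32] t 14.08 gap 49.8
top bottle 0.62 [493.5 194.8   7.2]
top slot 0.71 [487.8 200.5   8.3]
top rack 0.56 [493.5 197.9  -0.4]
top cap 0.47 [493.  195.9  86.9]
top mouth 0.41 [493.7 197.3 105.1]
side bottle 0.89 [498.3 199.1   5.7]
side slot 0.83 [491.5 194.4   3.2]
side rack 0.57 [491.2 194.6   2.2]
side cap 0.72 [491.6 196.4  89.1]
side mouth 0.65 [497.3 197.4 105.3]
```

View pics/v5.png

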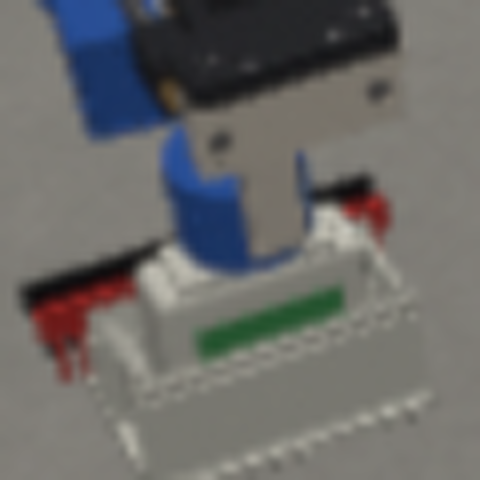

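The bottle is down in the slot with only the upper part of the label showing (around (270,325)). The nets put its underside at z≈6. I'll relieve the side load and tilt.

Emit:
servo_tool(rows="0.0015 -0.001 0 0.3 0.6 0 0.04;0.001 0 0 0 0.2 0 0.04;0 0 0 0 0 0 0.04")

```text
time: 15.05
position: [494.6, 196.1, 97.3]
tcp_rot: [0.122, -3.138, -0.001]
force: [-0.4, -0.1, 0.7]
finger_gap: 0.529
```

```bash
python3 plan.py 494 195.5 97 1.647 1
```

```text
[ 0.0006 -0.0005  0.0003] [ 0.03 -0.08  0.07]
pos [494.6 196.1  97.3] yaw 1.648 tilt [-0.001  0.    -1.   ] F [-0.4 -0.1  0.7] tq [ 0.03 -0.23  0.02] q [ 0.33 -0.14  1.89  0.    1.39 -1.32] t 15.05 gap 49.2
```

Emit:
servo_tool(rows="0 0 0.0015 0 0 0 0.04;0 0 0.001 0 0 0 0.04;0 0 0 0 0 0 0.04")

```text
time: 15.42
position: [495.1, 196.4, 97.2]
tcp_rot: [-0.122, 3.139, 0.002]
force: [0.7, -0.2, -0.6]
finger_gap: 0.53
```

```bash
python3 plan.py 494 195.5 97 1.647 1
```

```text
[ 0.0012 -0.0009  0.0002] [0.09 0.04 0.07]
pos [495.1 196.4  97.2] yaw 1.648 tilt [ 0.001  0.002 -1.   ] F [ 0.7 -0.2 -0.6] tq [-0.06 -0.04 -0.05] q [ 0.33 -0.14  1.89  0.    1.39 -1.32] t 15.42 gap 49.3
```

Emit:
servo_tool(rows="0 0 0 0 0 0 0.04;0 0 0 0 0 0 0.04;0 0 0 0 0 -6 0.04;0 0 0 0 0 -8 0.04;0 0 0 0 0 -8 0.04;0 0 0 0 0 -8 0.04", grip_force=55)

```text
time: 16.18
position: [495.6, 196.9, 97.8]
tcp_rot: [-0.951, 2.991, 0.004]
force: [-0.3, 0.7, 4.4]
finger_gap: 0.528
```

```bash
python3 plan.py 494.6 196.2 97.5 2.99 5
```

```text
[0.0003 0.     0.0001] [ 0.    0.04 -9.21]
[0.0002 0.     0.0001] [ 0.    0.04 -9.21]
[0.0002 0.0001 0.0001] [ 0.    0.04 -9.21]
[0.0002 0.0001 0.0001] [ 0.    0.04 -9.21]
[0.0002 0.0002 0.0001] [ 0.    0.04 -9.21]
pos [495.6 196.9  97.8] yaw 2.186 tilt [ 0.002  0.003 -1.   ] F [-0.3  0.7  4.4] tq [ 0.14  0.17 -0.15] q [ 0.33 -0.14  1.89  0.    1.39 -1.86] t 16.18 gap 49.1
```

Emit:
servo_tool(rows="0.0003 0 0 0 0 -8 0.04;0.0003 0 -0.0002 0 0 -8 0.04;0.0002 0 -0.0002 0 0 -8 0.04;0.0002 0 -0.0002 0 0 -8 0.04;0.0002 0 -0.0002 0 0 -7 0.04;0 0 0 0 0 0 0.04")

```text
time: 16.92
position: [495.1, 197.0, 99.9]
tcp_rot: [-1.923, 2.477, 0.004]
force: [-2.1, -0.3, 3.8]
finger_gap: 0.528
```

```bash
python3 plan.py 494.6 196.2 97.5 2.99 1; python3 - <<'E'
from h import *
np.set_printoptions(precision=1,suppress=True)
A=[]
for n,b in(('top',(165,225,225,285)),('side',(180,140,240,200))):
    c=camera(n); save(c,'t.png',b,400/60); A.append(cv2.imread('pics/t.png'))
    for q in('bottle','cap','mouth','stripe'):
        for d in spot_point(c,q)[:3]:
            if d['at'][1]>50: print(n,q,d['p'],np.array(d['at']))
cv2.imwrite('pics/v6.png',cv2.hconcat(A))
E
```

```text
[0.0009 0.0003 0.0024] [-0.09  0.32 -5.66]
pos [495.1 197.   99.9] yaw 2.891 tilt [ 0.003  0.005 -1.   ] F [-2.1 -0.3  3.8] tq [0.04 0.35 0.04] q [ 0.33 -0.14  1.89  0.    1.39 -2.56] t 16.92 gap 49.1
top bottle 0.59 [493.1 196.6   7.7]
top bottle 0.54 [517.5 436.3  -1.3]
top cap 0.49 [492.5 191.4  93.2]
top mouth 0.39 [490.6 197.2 104.1]
top stripe 0.4 [494.2 194.9 129.2]
side bottle 0.82 [500.1 199.8   2.9]
side cap 0.89 [493.9 195.4  89.9]
side mouth 0.78 [497.6 194.8 102.1]
side stripe 0.68 [494.7 195.4 123.8]
```

View pics/v6.png

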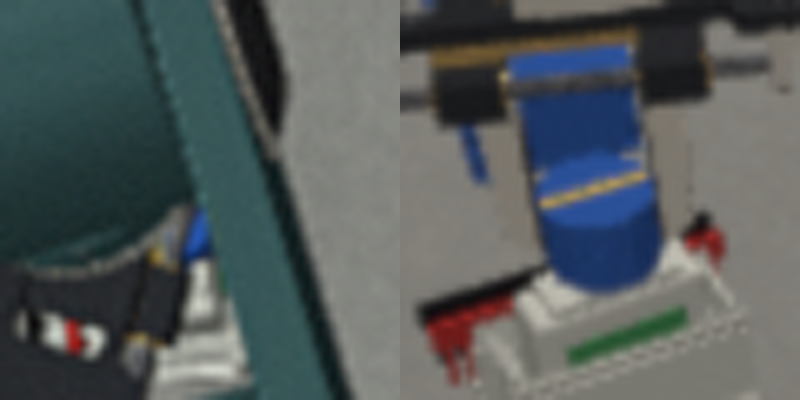

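The side view now shows the stripe from (542,205) to (646,178), nearly parallel to the bottle's broad side. Computing its angle.

```bash
python3 - <<'E'
from h import *
c=camera('side')
im=c['pixels'].astype(int); m=(im[...,0]>im[...,2]+35)&(im[...,1]>im[...,2]+15)
m[:164]=0;m[173:]=0;m[:,:200]=0;m[:,219:]=0
v,u=np.nonzero(m); P=back(c,np.c_[u,v],125)[:,:2]; w=np.linalg.svd(P-P.mean(0))[2][0]
print(len(u),P.mean(0),np.arctan(w[1]/w[0]),np.ptp((P-P.mean(0))@w))
e=back(c,np.array([[142,205],[246,178]])/6.667+[179.5,139.5],125); d=e[1]-e[0]; print(e,np.arctan2(d[1],d[0]))
E
python3 plan.py 495 197 100 2.99 1
```

```text
15 [494.32943959 193.94462447] 0.042018320651847886 43.210128725347666
[[471.70149355 193.21357056 125.        ]
 [516.51037297 192.7071303  125.        ]] -0.011301748774519876
[-0.      0.0001 -0.0002] [-0.09  0.32 -5.78]
pos [495.1 196.9  99.8] yaw 2.889 tilt [ 0.003  0.005 -1.   ] F [-2.7  0.6  4.7] tq [0.03 0.52 0.03] q [ 0.33 -0.14  1.89  0.    1.39 -2.56] t 17.48 gap 49.3
```

Emit:
servo_tool(rows="0 0 0 0 0.3 -3 0.04;0 0 0 0 0 0 0.04;0 0 -0.002 0 0 0 0.04;0 0 -0.003 0 0 0 0.04;0 0 -0.003 0 0 0 0.04;0 0 -0.003 0 0 0 0.04;0 0 0 0 0 0 0.04")

```text
time: 18.35
position: [494.9, 196.7, 110.7]
tcp_rot: [-1.981, 2.438, -0.001]
force: [-1.4, -0.5, 1.4]
finger_gap: 0.527
```

```bash
python3 plan.py 495 197 135 2.94 5; python3 - <<'E'
from h import *
np.set_printoptions(precision=1,suppress=True)
c=camera('side'); save(c,'v7.png',(180,140,240,200),8)
for q in('bottle','cap','mouth','stripe'):
    for d in spot_point(c,q)[:3]:
        if d['at'][1]>50: print(q,d['p'],np.array(d['at']))
E
```

```text
[-0.0001 -0.     -0.0049] [-0.01 -0.   -0.05]
[-0.0001 -0.     -0.0049] [-0.01 -0.   -0.05]
[-0.0001 -0.     -0.0049] [-0.01 -0.   -0.05]
[-0.0001 -0.     -0.0049] [-0.01 -0.   -0.05]
[-0.0001 -0.     -0.0049] [-0.01 -0.   -0.05]
pos [494.9 196.7 110.7] yaw 2.936 tilt [ 0.001 -0.    -1.   ] F [-1.4 -0.5  1.4] tq [0.05 0.26 0.02] q [ 0.33 -0.15  1.88 -0.    1.41 -2.61] t 18.35 gap 49.0
bottle 0.62 [494.4 196.5   2.9]
cap 0.56 [493.  196.4 103.1]
mouth 0.67 [497.  195.8 103.5]
stripe 0.53 [497.  194.2 134.1]
```

View pics/v7.png

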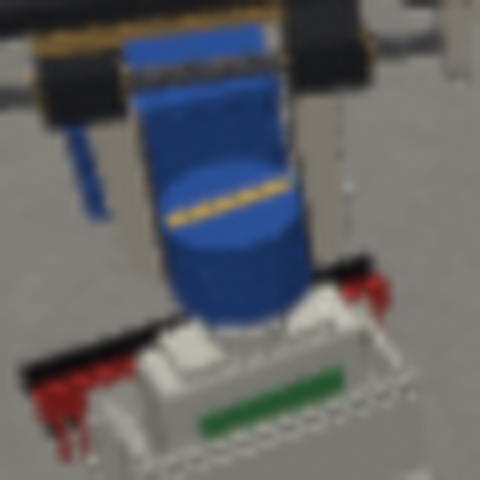

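The cap is lifting off. The neck shows beneath it at about (250,335) and the bottle stays down in the slot. Now the rest of the lift.

Emit:
servo_tool(rows="0 0 -0.004 0 0 0 0.04;0 0 -0.005 0 0 0 0.04;0 0 -0.005 0 0 0 0.04;0 0 -0.005 0 0 0 0.04;0 0 -0.004 0 0 0 0.04;0 0 0 0 0 0 0.04;0 0 0 0 0 0 0.04")

```text
time: 19.48
position: [494.9, 196.8, 135.3]
tcp_rot: [-1.981, 2.437, -0.001]
force: [0.1, -0.4, -0.6]
finger_gap: 0.528
```

```bash
python3 plan.py 494.5 196.5 135 2.94 1; python3 - <<'E'
from h import *
np.set_printoptions(precision=1,suppress=True)
for n in('top','side'):
    c=camera(n)
    if n=='side': save(c,'v8.png',(180,130,240,200),8)
    for q in('bottle','cap','mouth','stripe','cup','pill_tin','remote'):
        for d in spot_point(c,q)[:1 if q in('cup','pill_tin','remote') else 3]:
            if d['at'][1]>50 or q in('cup','pill_tin','remote'): print(n,q,d['p'],np.array(d['at']))
E
```

```text
[0.0003 0.0004 0.0003] [-0.05 -0.   -0.24]
pos [494.9 196.8 135.3] yaw 2.936 tilt [ 0.001 -0.    -1.   ] F [ 0.1 -0.4 -0.6] tq [ 0.05  0.11 -0.02] q [ 0.33 -0.16  1.85 -0.    1.45 -2.61] t 19.48 gap 49.1
top bottle 0.58 [494.7 196.    7.1]
top cap 0.46 [494.4 190.3 125.8]
top mouth 0.55 [492.2 195.3 105.9]
top stripe 0.58 [493.2 196.  164.4]
top cup 0.64 [747.4 -39.8  -0.4]
top pill_tin 0.68 [ 469.8 -398.7    2.4]
top remote 0.92 [ 586.  -439.4   -0.6]
side bottle 0.71 [495.9 196.1   1.3]
side bottle 0.5 [494.6 194.9 106.1]
side cap 0.9 [494.  193.9 127.7]
side mouth 0.87 [495.7 193.2 102.2]
side stripe 0.62 [500.  192.6 156.9]
side cup 0.5 [494.  192.6   4.9]
side pill_tin 0.74 [ 469.7 -399.    -1.9]
side remote 0.8 [ 593.8 -440.6    7.2]
```

View pics/v8.png

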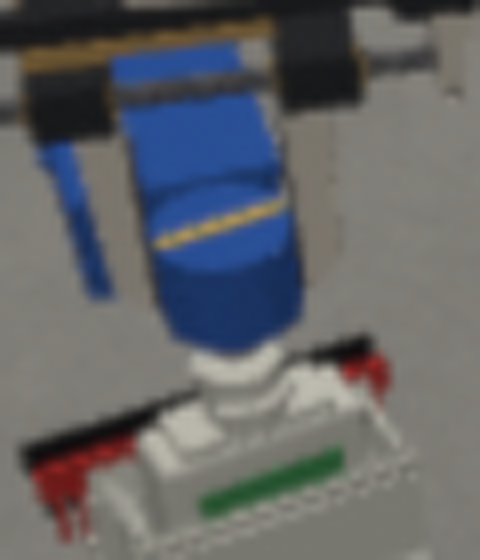

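```bash
python3 -c "from station import *; print(job_done())"
```

```text
the job is handed in; nothing more can be done
None
```

The closed bottle is standing fully down in the wide slot, and the blue cap is unscrewed and held about 2 cm above the mouth. I handed the job in at about 19.5 s of the 46 s; no verdict is reported.

- **Insertion:** I carried the bottle by its cap. It first touched the slot's end lip at about 20 N. I shifted it about 2.5 mm along the slot and it then went down freely. It would not go lower at TCP z ≈ 97.2 mm, which puts its underside on the slot floor.
- **Unscrewing:** I turned the cap 1.29 rad anticlockwise in one grasp. A side picture taken just before the last 0.05 rad showed the stripe within about 0.1 rad of the bottle's broad axis. The lift-off force fell to the cap's weight.
- **Last checks:**
  - The cap's rim works out at about 119 mm above the bottle's underside (106–138 allowed). The tool is vertical to 0.001 rad, and the cap sits within about 6 mm of the bottle's axis.
  - The neck and mouth are visible clear below the cap.
  - The tin and remote are unmoved in both views, and the cup is unmoved in the top view.
- **Disagreements:**
  - The bottle sits about 4 mm further along x than my first estimate of the slot (495 against 491). The slot's inside only lets the bottle move about 3 mm, so that estimate was probably off.
  - In the last side picture the network reported the cup at the rack with p 0.5, which I took as a false detection.
  - I did not check the denture case again at the end; the arm stayed well clear of it.

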